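Tighten the service panel of the forms printer

ROBOT

A 6-joint arm with a two-finger parallel gripper is mounted at the origin on the work surface. World frame = base frame: x ahead of the robot, y to its left, z up, the work surface at z = 0. Lengths are in m, angles in rad, forces in N, time in s.
With the tool pointing down it reaches from about 0.15 to 0.775 m from the base axis. Payload 6.1 kg.
Tool frame: the origin (TCP) lies on the centre line of the jaws, within the pads' length; the fingertips stand 14 mm ahead of it and the grasp point (between the pads) lies 5 mm behind it (manip.tcp_to_tips is the distance from the TCP to the fingertips, in m); z points along the fingers, y is the line along which they close (so a half turn about z gives the same grasp; the last joint's range is limited). The gripper opens to 85 mm and grips with 20 to 120 N. Pads are 22 mm wide; open, the fingers measure 114 mm over their backs; the gripper's body (76 mm by 85 mm) begins 54 mm behind the grasp point. The pads swing forward as they close: fully open they stand 13 mm farther back than shut.
Start: joints at [1.285, 0.126, -0.04, 1.405, 0, 1.571], TCP at [0.148, 0.504, 0.245] pointing down, gripper open.
Joint ranges: [-2.72, 2.72], [-0.95, 1.95], [-1.27, 1.35], [-1.78, 2.02], [-1.46, 1.47], [-3.14, 3.14]. Speed limits (rad/s): [2.39, 2.39, 3.01, 3.14, 3.14, 3.14].

INTERFACE

Orientations are given as a unit quaternion [x, y, z, w].
In Python, from workcell import manip, solver, vision, workorder, nets gives the robot as it stands. Calls block until the motion is done:
- manip.movep(position, orientation): joint-space move of the TCP to a pose.
- manip.move_straight(position, ori=None, vel=0.15): straight line of the TCP; ori=None keeps the orientation; vel is the mean speed in m/s.
- manip.set_joints(angles): joint-space move.
- manip.grip(opening, effort=None): finger opening in m; effort is the grip in N (None keeps the last); returns when the fingers have stopped.
- manip.wait(seconds).
- solver.solve_ik(position, orientation): joint angles nearest the present ones, or None.
- manip.get_state(): the state.
- vision.read_camera(name): name is "scene" or "top" or "wrist"; returns a dict with "pixels" (400x640x3 uint8, red, green, blue), "fx", "fy", "cx", "cy" (pixels), "position" and "rotation" of the camera in the world; the wrist camera has in their place "T_tool_cam" (4x4, takes a point from camera to tool coordinates, whose origin is the TCP and whose axes are the flange's). Camera axes: x right, y down, z forward; pixel columns grow to the right and rows downward; lengths in m; the calibration is good to about 2 mm. A picture is of the moment at which its call begins: read the wrist's pose just before it. There is no depth.
A pose or a line that the arm cannot do raises manip.IKError and nothing moves.
- workorder.sign_off(): hands the job in; it is judged then, once.
Trained networks look in a picture, given as the dict that the camera call returned (one of the last four; its "shot" number tells which), for a name from the list of things; names that differ only in an ending like _2 or _b are one class to them, and where a whole thing is asked for, a point or a joint stands for the part that bears it (a point fixed in the world has none). Each returns a list of dicts, best first, with "score" (0 to 1); they miss things now and then, are a little off and sometimes report something else, mostly with a low value. They report only what shows in the picture. A call takes as long as a camera call.
- nets.search_frame(picture, query): "bbox" ([left, top, right, bottom] in pixels, round what is visible of it).
- nets.landmark_of(picture, query): "at" ([column, row] in pixels: a listed point, or the origin of a listed thing).
The state is a dict: "clock": time; "q": joint angles; "qd": joint speeds; "joint_torque": joint torques, N m; "tcp_pos": TCP position; "ee_rot": TCP orientation; "force": force on the tool from outside, world axes, zero at the start; "wrist_torque": the same for the moment, N m; "width": finger opening in m; "gripper_force": force on a finger pad.
Only numpy, scipy, OpenCV 4.12 (cv2) and the standard library are available. Lean on these libraries where they do the work, as an engineer would, in place of code of your own. Each camera call takes 0.05 s, during which the arm holds its last target. There are 200 camera calls.

TASK

The grey service panel of the office forms printer is back on: tighten its three captive screws clockwise, each one fully home against its end stop (white end of the bar at the white mark), first the red, then the yellow, then the blue. Leave everything else on the desk and on the printer where it is, and let go of the knobs when done.

Things in the scene. Friction and masses are not known exactly. Their poses are not given: they have to be found in the camera images.
- printer: beige forms printer, fixed, 400 wide (y), 270 deep, 110 high; origin on the desk, x to its rear. Flat rear deck from x = -20 to 150 mm. Before it a grey service panel slopes down 35 degrees towards the robot, from x = -20, height 110, to x = -118, height 41. Three captive screws stand square on it in a row at y = -105, 0 and 105 mm, 45 mm down the slope; which colour is where varies.
- red_grip (a point): grip point of the red screw's bar knob, on its turning axis, 40 mm out from the panel. z: along the axis out of the panel (35 degrees from vertical); x: along the bar to its white-painted end, turns with it. Bar 44 long (x), 12 thick (y), from 16 to 44 mm above the panel, on a round collar and boss 38 across.
- red (a joint): turn of the red screw in rad: 0 = fully loose, grows clockwise (seen looking onto the knob), 2.6 = fully tight at its end stop, where the bar's white end points straight up the slope at the white mark painted on the panel. Starts between 0 and 0.5; stiffens from 0.2 to 0.4 N m towards the stop, stays where it is left.
- yellow_grip (a point): grip point of the yellow screw's bar knob, on its turning axis, 40 mm out from the panel. z: along the axis out of the panel (35 degrees from vertical); x: along the bar to its white-painted end, turns with it. Bar 44 long (x), 12 thick (y), from 16 to 44 mm above the panel, on a round collar and boss 38 across.
- yellow (a joint): turn of the yellow screw in rad: 0 = fully loose, grows clockwise (seen looking onto the knob), 2.6 = fully tight at its end stop, where the bar's white end points straight up the slope at the white mark painted on the panel. Starts between 0 and 0.5; stiffens from 0.2 to 0.4 N m towards the stop, stays where it is left.
- blue_grip (a point): grip point of the blue screw's bar knob, on its turning axis, 40 mm out from the panel. z: along the axis out of the panel (35 degrees from vertical); x: along the bar to its white-painted end, turns with it. Bar 44 long (x), 12 thick (y), from 16 to 44 mm above the panel, on a round collar and boss 38 across.
- blue (a joint): turn of the blue screw in rad: 0 = fully loose, grows clockwise (seen looking onto the knob), 2.6 = fully tight at its end stop, where the bar's white end points straight up the slope at the white mark painted on the panel. Starts between 0 and 0.5; stiffens from 0.2 to 0.4 N m towards the stop, stays where it is left.
- stapler: red-topped black stapler, 36 x 120 x 44, on the printer's rear deck (sizes in mm); loose bystander, origin at the centre of its underside
- notes: yellow block of sticky notes, 76 x 76 x 18, on the rear deck (sizes in mm); loose bystander, origin at the centre of its underside
- mouse: dark computer mouse, 105 x 60 x 30, on the desk in front of the printer (sizes in mm); loose bystander, origin at the centre of its underside
- tape: white tape dispenser, 150 x 62 x 98, on the desk to the right (sizes in mm); loose bystander, origin at the centre of its underside
- pencup: dark pen cup 76 across, 95 high (150 with its pens), on the desk to the left (sizes in mm); loose bystander, origin at the centre of its underside
- jar: clear jar with mint-green lid, 106 across, 126 high, to the right (sizes in mm); loose bystander, origin at the centre of its underside
- basket: cream slatted basket, 180 x 130 x 90, to the left (sizes in mm); loose bystander, origin at the centre of its underside

How it is judged:
On the way, in this order (a step that is already met when the one before it is completed fails the run):
1. the red screw is turned home to its end stop (value of joint red above 2.5 rad), for 0.2 s.
2. the yellow screw is turned home to its end stop (value of joint each of red, yellow above 2.5 rad), for 0.2 s.
3. the blue screw is turned home to its end stop (all of step 2 and value of joint blue above 2.5 rad), for 0.2 s.
At the end, for the whole second after the job is handed in: the red, yellow and blue screws all stand within 0.1 rad of their end stops (joint above 2.5 of 2.6 rad), tightened in that order (all of step 3); the robot touches nothing.
It fails at once if anything on the printer's deck (stapler, notes) is moved by more than 30 mm (distance of any of stapler, notes from where it was at the start of the episode above 0.03 m).
It fails at once if anything on the desk (mouse, tape, pen cup, jar, basket) is moved by more than 30 mm (distance of any of mouse, tape, pencup, jar, basket from where it was at the start of the episode above 0.03 m).
It also fails if it takes over 64 s, if anything falls off the work surface, if the arm or the gripper's body presses on something with over 40 N, if the wrist force passes 120 N, or if a joint passes its speed limit or range.

## Working session

There is one attempt and no reset: what is moved stays moved. The work goes in short steps, each a Python script; the robot and the scene stay as the last script left them, time stands still between calls to the robot, and variables do not carry over. Pictures are saved under pics/ and viewed, at most 10 in all, crops included, and the job is handed in when it is done.

```bash
mkdir -p pics; ls; python3 - <<'E'
from workcell import manip, solver, vision, workorder, nets
import cv2, numpy as np
for n in ("scene","top"):
    p=vision.read_camera(n)
    cv2.imwrite(f"pics/{n}0.png",p["pixels"][:,:,::-1])
    print(n,p["fx"],p["cx"],p["cy"],p["position"],np.round(p["rotation"],4).tolist())
    for q in ["red_grip","yellow_grip","blue_grip","printer","mouse","stapler","notes","tape","pencup","jar"]:
        print(q,[(np.round(d["at"],1).tolist(),round(d["score"],2)) for d in nets.landmark_of(p,q)][:2])
w=vision.read_camera("wrist"); print(w["T_tool_cam"],w["fx"])
print(manip.get_state())
E
```

```text
pics
scene 386.3732072361736 316.5348648980895 194.14583989075118 [0.99081516 0.52300377 0.91121973] [0.3308, 0.8787, -0.3244, -0.1153]
red_grip [([284.5, 165.8], 0.45)]
yellow_grip [([305.5, 188.4], 0.76), ([486.1, 283.1], 0.29)]
blue_grip [([325.0, 214.8], 0.67), ([325.4, 174.0], 0.53)]
printer [([281.6, 223.7], 0.83), ([243.6, 140.9], 0.62)]
mouse [([324.0, 171.8], 0.67)]
stapler [([229.7, 190.7], 0.57)]
notes [([252.3, 231.0], 0.73)]
tape [([280.0, 121.3], 0.81)]
pencup [([435.6, 315.4], 0.56)]
jar [([243.0, 140.7], 0.75), ([435.6, 316.0], 0.57)]
top 412.2771744215103 322.91541208670054 200.3671239965769 [ 0.42666664 -0.00293758  1.22682903] [0.7127, -0.6999, 0.0355, -0.0323]
red_grip [([369.7, 200.4], 0.58), ([294.7, 178.2], 0.25)]
yellow_grip [([325.7, 188.3], 0.57)]
blue_grip [([293.7, 174.4], 0.58), ([458.6, 213.5], 0.19)]
printer [([338.1, 165.5], 0.92)]
mouse [([353.7, 243.0], 0.88), ([460.2, 213.0], 0.69)]
stapler [([378.6, 137.9], 0.65), ([179.0, 201.8], 0.28)]
notes [([319.8, 121.4], 0.86)]
tape [([460.4, 269.0], 0.83)]
pencup [([180.3, 204.1], 0.96)]
jar [([462.3, 211.3
[... 307 characters left out ...]
42632551025156
{'clock': 1.15, 'q': array([ 1.28502030e+00,  1.25815197e-01, -3.95794113e-02,  1.40540830e+00,
        2.27608142e-05,  1.57081653e+00]), 'qd': array([ 0.00159193,  0.00043976,  0.00027948,  0.00049074, -0.00093326,
       -0.00088282]), 'joint_torque': array([-8.08610821e-04, -4.35720134e+01,  3.53092146e+01,  1.36646446e-03,
        1.16559600e-04, -5.58859732e-07]), 'tcp_pos': array([0.14798986, 0.50370066, 0.24529599]), 'ee_rot': array([ 1.42412284e-01,  9.89807426e-01, -1.63636880e-06, -1.17329688e-05]), 'force': array([ 0.03999396, -0.46731694, -0.2323317 ]), 'wrist_torque': array([0.01216096, 0.01799139, 0.03040089]), 'gripper_force': 0.0, 'width': 0.08543864817858644}
```

View pics/top0.png

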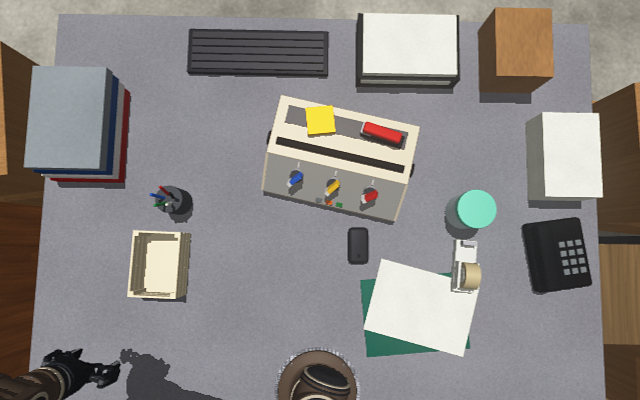

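View pics/scene0.png

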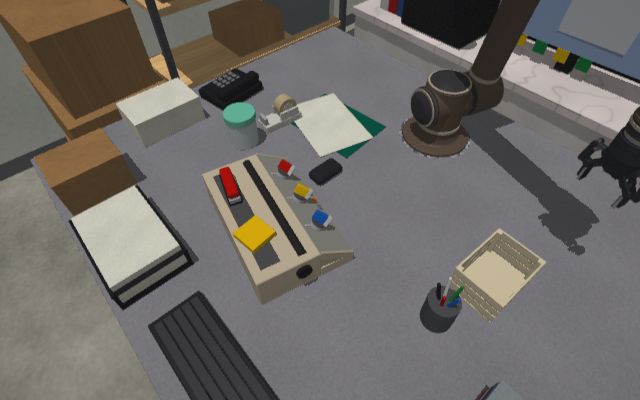

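```bash
cat > h.py <<'E'
from workcell import manip, solver, vision, workorder, nets
import numpy as np, cv2, json
from scipy.spatial.transform import Rotation as R
from scipy.optimize import least_squares
S,C=np.sin(np.radians(35)),np.cos(np.radians(35))
N=np.array([-S,0,C]); U=np.array([C,0,S]); FOOT=np.array([-.02-.045*C,0,.11-.045*S])
Y={"red":-.105,"yellow":0,"blue":.105}
def loc(c,out): return FOOT+[0,Y[c],0]+out*N
def W(p,P): return R.from_euler("z",P[2]).apply(p)+[P[0],P[1],0]
def project(cam,pw):
    pc=R.from_quat(cam["rotation"]).inv().apply(np.atleast_2d(pw)-cam["position"])
    return pc[:,:2]/pc[:,2:]*[cam["fx"],cam["fy"]]+[cam["cx"],cam["cy"]]
def wristcam():
    s=manip.get_state(); w=vision.read_camera("wrist")
    T=np.eye(4);T[:3,:3]=R.from_quat(s["ee_rot"]).as_matrix();T[:3,3]=s["tcp_pos"]
    M=T@np.array(w["T_tool_cam"]); w["position"]=M[:3,3]; w["rotation"]=R.from_matrix(M[:3,:3]).as_quat(); return w
def fit(obs,P0):  # obs: (cam, local point, pixel)
    f=lambda P: np.concatenate([project(c,W(l,P))[0]-px for c,l,px in obs])
    r=least_squares(f,P0,loss="soft_l1",f_scale=2); return r.x,f(r.x).reshape(-1,2)
def ori(P,theta):
    "tool z into panel, tool x = upslope turned by theta ccw seen onto the knob"
    z=-N; x=R.from_rotvec(theta*N).apply(U); m=np.stack([x,np.cross(z,x),z],1)
    return (R.from_euler("z",P[2])*R.from_matrix(m)).as_quat()
E
python3 - <<'E'
from h import *
obs=[]
for n in ("top","scene"):
    p=vision.read_camera(n)
    for c in Y:
        d=nets.landmark_of(p,c+"_grip")
        if d: obs.append((p,loc(c,.04),np.array(d[0]["at"])))
P,r=fit(obs,[.5,0,-.25]); print(P,r.round(1).tolist())
json.dump(P.tolist(),open("P.json","w"))
for c in Y:
    for t in (0,np.pi,2.35,2.35-np.pi):
        print(c,t,[None if (q:=solver.solve_ik(W(loc(c,o),P),ori(P,t))) is None else np.round(q,2).tolist() for o in (.035,.15)])
E
```

```text
[ 0.6478169  -0.0461409  -0.22405173] [[-0.2, -2.4], [1.8, 1.1], [0.4, 1.2], [2.8, 1.1], [0.2, 0.2], [-1.1, 1.1]]
red 0 [[-0.24, -0.18, -0.81, 0.33, 0.01, 3.13], [-0.24, -0.38, -0.73, 0.62, 0.01, 3.13]]
red 3.141592653589793 [[-0.24, -0.18, -0.81, 0.33, 0.01, -0.01], [-0.24, -0.38, -0.73, 0.62, 0.01, -0.01]]
red 2.35 [[-0.24, -0.18, -0.81, 0.33, 0.01, 0.78], [-0.24, -0.38, -0.73, 0.62, 0.01, 0.78]]
red -0.791592653589793 [[-0.24, -0.18, -0.81, 0.33, 0.01, -2.36], [-0.24, -0.38, -0.73, 0.62, 0.01, -2.36]]
yellow 0 [[0.02, -0.15, -0.78, 0.34, -0.14, -2.94], [0.06, -0.35, -0.7, 0.62, -0.16, -2.91]]
yellow 3.141592653589793 [[0.02, -0.15, -0.78, 0.34, -0.14, 0.2], [0.06, -0.35, -0.7, 0.62, -0.16, 0.24]]
yellow 2.35 [[0.02, -0.15, -0.78, 0.34, -0.14, 0.99], [0.06, -0.35, -0.7, 0.62, -0.16, 1.03]]
yellow -0.791592653589793 [[0.02, -0.15, -0.78, 0.34, -0.14, -2.15], [0.06, -0.35, -0.7, 0.62, -0.16, -2.11]]
blue 0 [[0.24, -0.07, -0.71, 0.38, -0.26, -2.75], [0.32, -0.25, -0.63, 0.65, -0.3, -2.68]]
blue 3.141592653589793 [[0.24, -0.07, -0.71, 0.38, -0.26, 0.39], [0.32, -0.25, -0.63, 0.65, -0.3, 0.46]]
blue 2.35 [[0.24, -0.07, -0.71, 0.38, -0.26, 1.18], [0.32, -0.25, -0.63, 0.65, -0.3, 1.25]]
blue -0.791592653589793 [[0.24, -0.07, -0.71, 0.38, -0.26, -1.96], [0.32, -0.25, -0.63, 0.65, -0.3, -1.89]]
```

```bash
python3 - <<'E'
from h import *
P=np.array(json.load(open("P.json")))
manip.movep(W(loc("yellow",.16),P),ori(P,np.pi))
w=wristcam(); obs=[]
for c in Y:
    d=nets.landmark_of(w,c+"_grip"); print(c,[(np.round(a["at"],1).tolist(),round(a["score"],2)) for a in d[:2]],project(w,W(loc(c,.04),P)).round(1))
    if d: obs.append((w,loc(c,.04),np.array(d[0]["at"])))
P2,r=fit(obs,P); print(P2,r.round(1).tolist(),manip.get_state()["clock"])
json.dump(P2.tolist(),open("P2.json","w"))
# rectified plane 44 mm over panel, 2.2 px/mm... columns = -y, rows = downslope
out=[]
for c in Y:
    a=.03; cor=[loc(c,.044)+u*a*U+[0,v*a,0] for u,v in((1,1),(1,-1),(-1,-1),(-1,1))]
    H=cv2.getPerspectiveTransform(project(w,W(np.array(cor),P2)).astype(np.float32),np.float32([[0,0],[260,0],[260,260],[0,260]]))
    im=cv2.warpPerspective(w["pixels"],H,(260,260)); cv2.drawMarker(im,(130,130),(0,255,0)); out.append(im)
v=np.vstack([np.pad(cv2.resize(w["pixels"],(512,320)),((0,0),(0,268),(0,0))),np.hstack(out)])
cv2.imwrite("pics/w1.png",v[:,:,::-1])
E
```

```text
red [([185.7, 198.9], 0.66)] [[187.7 199.2]]
yellow [([304.8, 195.0], 0.76)] [[308.  199.3]]
blue [([431.0, 195.1], 0.63)] [[428.4 199.3]]
[ 0.64381832 -0.04424882 -0.19458597] [[0.0, -0.6], [1.6, 1.1], [-1.6, -1.3]] 3.9833
```

View pics/w1.png

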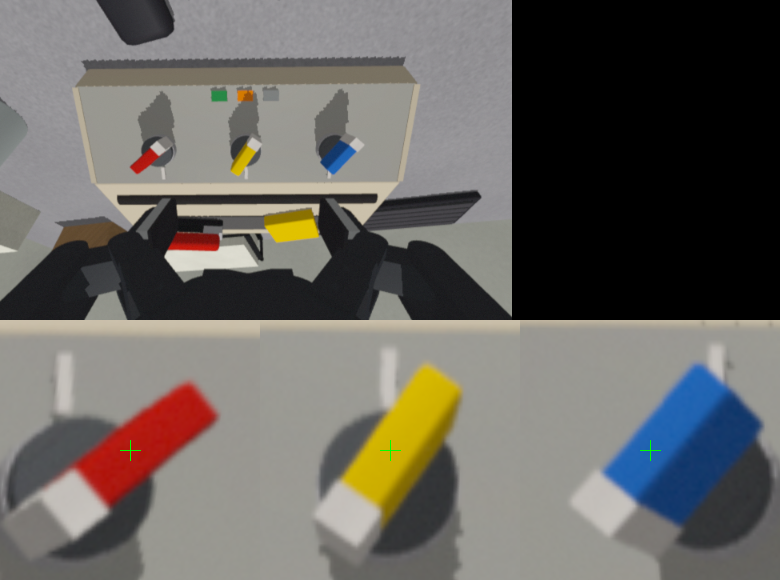

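```bash
cat >> h.py <<'E'
Q0={"red":.38,"yellow":.056,"blue":.17}
def hover(c,P,name=None):
    th=2.6-Q0[c]-np.pi
    manip.grip(.05,60)
    manip.movep(W(loc(c,.09),P),ori(P,th))
    w=wristcam(); d=nets.landmark_of(w,c+"_grip")[:1]
    print(c,d,project(w,W(loc(c,.04),P)),"q6",manip.get_state()["q"][5])
    obs=[(w,loc(c,.04),np.array(a["at"])) for a in d]
    r=least_squares(lambda p:np.concatenate([project(k,W(l,[p[0],p[1],P[2]]))[0]-x for k,l,x in obs]),P[:2]).x if d else P[:2]
    print("shift mm",((r-P[:2])*1000).round(1))
    if name:
        im=w["pixels"].copy(); cv2.drawMarker(im,tuple(project(w,W(loc(c,.04),P))[0].astype(int)),(0,255,0),0,10)
        for u in (-.022,.022):
            cv2.line(im,*[tuple(project(w,W(loc(c,.044),P)+u*R.from_quat(ori(P,th)).as_matrix()[:,0]+v*R.from_quat(ori(P,th)).as_matrix()[:,1])[0].astype(int)) for v in (-.006,.006)],(255,0,255))
        cv2.imwrite(name,im[:,:,::-1])
    return np.array([*r,P[2]])
E
python3 - <<'E'
from h import *
a=np.array(json.load(open("P.json")));b=np.array(json.load(open("P2.json")))
P=b.copy(); P[2]=-.21
json.dump(P.tolist(),open("P3.json","w"))
hover("red",P,"pics/r1.png")
E
```

```text
red [{'at': [311.7, 224.3], 'score': 0.63}] [[308.83043416 225.20699237]] q6 -2.2509460039608213
shift mm [-1.5 -1.5]
```

View pics/r1.png

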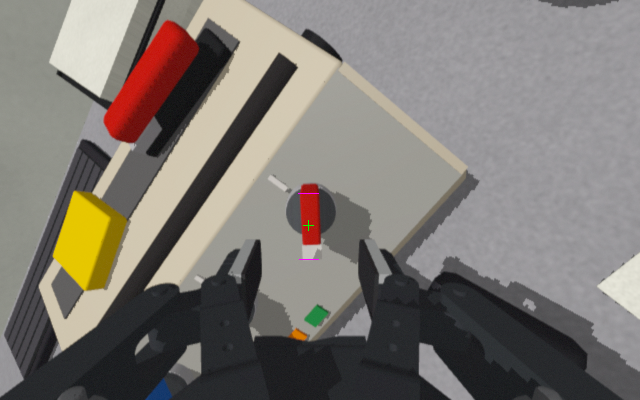

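```bash
cat >> h.py <<'E'
def tighten(c,P,over=.07,steps=3):
    th=2.6-Q0[c]-np.pi
    manip.move_straight(W(loc(c,.035),P),ori(P,th),vel=.08)
    manip.grip(.0,80); s=manip.get_state(); print("grip",s["width"],s["force"].round(1),s["gripper_force"])
    q=s["q"].copy()
    for k in range(1,steps+1):
        a=q.copy(); a[5]+=(2.6-Q0[c]+over)*k/steps
        manip.set_joints(a); s=manip.get_state(); print(s["q"][5].round(3),a[5].round(3),s["force"].round(1),s["wrist_torque"].round(2),round(s["width"],4),round(s["clock"],1))
def release(c,P):
    manip.grip(.05); s=manip.get_state()
    manip.move_straight(np.array(s["tcp_pos"])+.065*R.from_euler("z",P[2]).apply(N),vel=.12)
E
python3 - <<'E'
from h import *
P=np.array(json.load(open("P3.json")))+[-.0015,-.0015,0]
json.dump(P.tolist(),open("P4.json","w"))
tighten("red",P)
release("red",P)
w=wristcam(); cv2.imwrite("pics/r2.png",w["pixels"][:,:,::-1])
E
```

```text
grip 0.010363033858693554 [-3.3  3.4  5.6] 78.31716656684875
-1.491 -1.489 [ 5.6  1.3 -1.5] [ 0.4  -0.1   0.12] 0.0104 8.7
-0.728 -0.726 [ 7.5 -0.4 -2.9] [ 0.07 -0.4   0.17] 0.0104 9.4
0.033 0.037 [ 7.9 -3.  -2.8] [-0.99 -0.37  0.72] 0.01 10.2
```

View pics/r2.png

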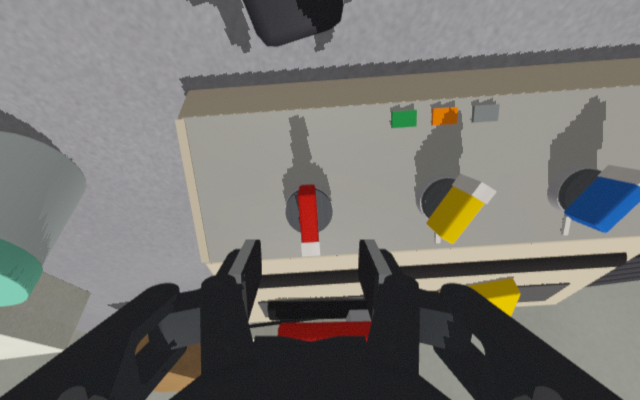

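```bash
python3 - <<'E'
from h import *
P=np.array(json.load(open("P4.json")))
manip.movep(W(loc("yellow",.13),P),ori(P,2.6-Q0["yellow"]-np.pi))
P=hover("yellow",P,"pics/y1.png")
json.dump(P.tolist(),open("P5.json","w"))
E
```

```text
yellow [{'at': [308.2, 223.3], 'score': 0.64}] [[307.18827278 223.8603254 ]] q6 -2.3478336972915237
shift mm [-0.2 -0.7]
```

View pics/y1.png

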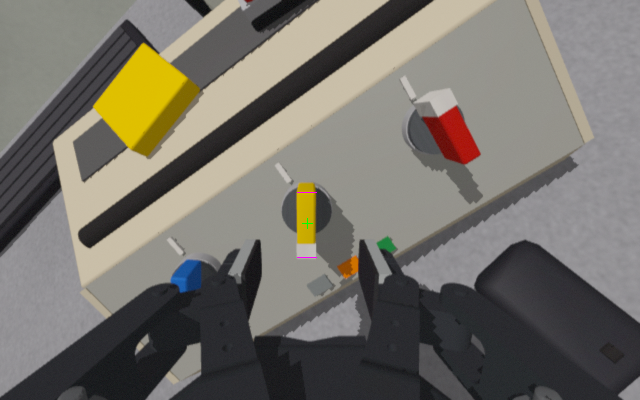

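Red's white end points up at its mark (bar about 34°, square to the panel edge at about 33°), so it is home. Yellow is centred between the fingers at (307,223). I'll tighten yellow, then hover over blue.

```bash
python3 - <<'E'
from h import *
P=np.array(json.load(open("P5.json")))
tighten("yellow",P); release("yellow",P)
manip.movep(W(loc("blue",.13),P),ori(P,2.6-Q0["blue"]-np.pi))
P=hover("blue",P,"pics/b1.png")
json.dump(P.tolist(),open("P6.json","w"))
E
```

```text
grip 0.010268962892694931 [-3.6  5.2  6.3] 79.03387427330017
-1.495 -1.493 [ 5.7  3.  -0.9] [0.62 0.02 0.28] 0.0105 16.1
-0.624 -0.622 [ 7.   1.  -2.7] [ 0.39 -0.38  0.34] 0.0103 17.0
0.245 0.249 [ 9.5 -2.9 -2.5] [-1.04 -0.5   1.16] 0.0103 17.8
blue [{'at': [306.1, 226.4], 'score': 0.65}] [[306.42932472 224.61781349]] q6 -2.0229613619178433
shift mm [-0.6  1. ]
```

View pics/b1.png

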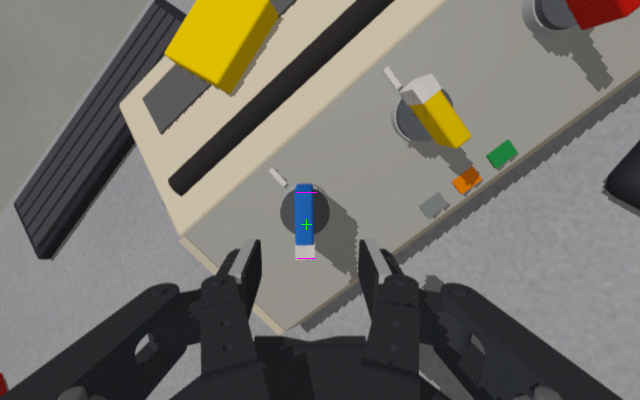

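Yellow's white end sits at its mark (about 400,85) and the torque rose at the stop. Blue is centred at (306,225). Next I'll tighten blue, back off, and check all three in a rectified view.

```bash
python3 - <<'E'
from h import *
P=np.array(json.load(open("P6.json")))
tighten("blue",P); release("blue",P)
manip.movep(W(loc("yellow",.16),P),ori(P,np.pi))
w=wristcam(); out=[]
for c in Y:
    a=.045; cor=[loc(c,.044)+u*a*U+[0,v*a,0] for u,v in((1,1),(1,-1),(-1,-1),(-1,1))]
    H=cv2.getPerspectiveTransform(project(w,W(np.array(cor),P)).astype(np.float32),np.float32([[0,0],[260,0],[260,260],[0,260]]))
    out.append(cv2.warpPerspective(w["pixels"],H,(260,260)))
cv2.imwrite("pics/end.png",np.hstack(out)[:,:,::-1])
print(manip.get_state()["clock"])
E
```

```text
grip 0.010205631518431433 [-2.8  4.6  5.7] 79.24275755882263
-1.217 -1.217 [ 6.8  2.3 -1.9] [ 0.6  -0.27  0.44] 0.0102 23.6
-0.384 -0.384 [12.9 -0.7 -3.8] [ 0.08 -1.1   0.28] 0.01 24.4
0.447 0.45 [13.6 -6.9 -2.7] [-1.66 -1.31  0.69] 0.0104 25.2
27.0
```

View pics/end.png

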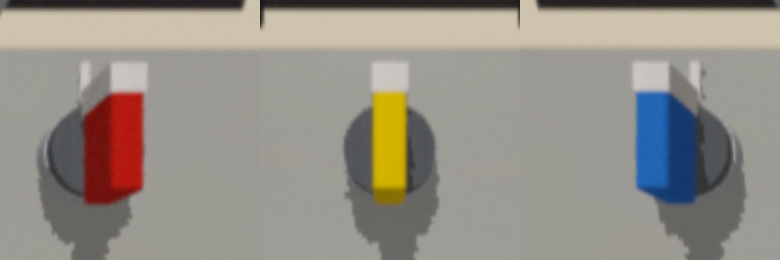

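All three bars stand straight up the slope with their white ends at the marks, within about 0.03 rad, and each turn ended in a torque rise at the stop. The gripper is clear, so I'm handing in.

```bash
python3 -c "
from workcell import workorder
print(workorder.sign_off())"
```

```text
the job is handed in; nothing more can be done
None
```

I tightened the red, yellow and blue screws home in that order, released the knobs and handed in the job at about 27 s; the hand-in returned no verdict.

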